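Release both catches of the bench guard and hold its gate wide open

ROBOT

A 7-joint arm with a two-finger parallel gripper is mounted at the origin on the work surface. World frame = base frame: x ahead of the robot, y to its left, z up, the work surface at z = 0. Lengths are in m, angles in rad, forces in N, time in s.
With the tool pointing down it reaches from about 0.4 to 0.9 m from the base axis. Payload 5.6 kg.
Tool frame: the origin (TCP) lies midway between the tips of the shut fingers; the grasp point (between the pads) lies 19 mm behind it; z points along the fingers, y is the direction in which the jaws open and shut (so a half turn about z gives the same grasp; the last joint's range is limited). The gripper opens to 92 mm and grips with 3 to 60 N. Pads are 20 mm wide; open, the fingers measure 128 mm over their backs; the gripper's body (75 mm by 189 mm) begins 69 mm behind the grasp point.
Start: joints at [-1.202, 0.468, -0.012, 1.603, 0.006, 1.071, -0.056], TCP at [0.26, 0.596, 0.186] pointing down, gripper open.
Joint ranges: [-2.53, 2.53], [-0.31, 2.02], [-1.57, 1.55], [0.28, 2.44], [-1.29, 4.43], [0.15, 1.84], [-2.92, 2.92]. Speed limits (rad/s): [2.57, 2.57, 3.14, 3.14, 3.14, 3.14, 3.14].

INTERFACE

Orientations are given as a rotation vector (axis times angle).
In Python, from plant import sensors, grab_frame, camera_info, finish_job gives the robot as it stands.
- The arm moves only by the shell command python3 -m pendant 'ROWS' [FORCE]. ROWS is text: rows parted by semicolons, each of 7 numbers parted by spaces: the gripper's target within -1 to 1 (shut at 1, half-way at 0, fully open at -1), then the shift along the world's x, y, z in m, then the turn, a rotation vector about the world's x, y, z in rad. In form: hand dx dy dz ax ay az; .... A call has exactly 10 rows; each row shifts and turns the commanded pose from where the row before left it; what a row does not reach is not made up. A row lasts 1/8 s, in which the tool goes at most 62.5 mm and 10.7 degrees, less where a joint would pass 70% of its speed; a pose out of reach is approached as far as the arm can. A call is refused whole if a number of a shift passes 0.0625 or a number of a turn 0.188, either way. A call with a gripper value outside its range is refused whole. The fingers move at their own pace and stop on an object; FORCE is the grip in N (left out, the last holds). Time passes only in rows, so rows that do not move let the fingers close, or fill a call up. It gives the time, the measured TCP pose, the force and the opening at its end, in the units of the state.
- sensors.sense(): the state, without advancing time (a new reading comes with each control period).
- grab_frame(name): name is "scene" or "top" or "wrist"; returns the picture (480x640x3 uint8, red, green, blue); there is no depth.
- camera_info(name): a dict with "fx", "fy", "cx", "cy" (pixels), "pose" (4x4, takes a point from camera to world coordinates). Camera axes: x right, y up, looking along -z (the intrinsics and any distortion apply to the point x, -y, -z); pixel columns grow to the right and rows downward; lengths in m; the calibration is good to about 2 mm. A picture is of the moment at which its call begins: read the wrist's pose just before it. camera_info takes no time and is no camera call; for the wrist camera it gives the pose at the moment of the call.
- finish_job(): hands the job in, once; it reports no verdict.
The state is a dict: "t": time; "joint_pos": joint angles; "joint_velocities": joint speeds; "joint_torque": joint torques, N m; "eef_pos": TCP position; "orientation": TCP orientation; "force": force on the tool from outside, world axes, zero at the start; "torque": the same for the moment, N m; "finger_gap": finger opening in m.
Only numpy, scipy, OpenCV 4.12 (cv2) and the standard library are available. Lean on these libraries where they do the work, as an engineer would, in place of code of your own. Each camera call takes 0.05 s, during which the arm holds its last target. There are 200 camera calls.

TASK

Open the guard on the lab bench for a colleague who will change the sample: squeeze the red catch fully together first, then squeeze the yellow catch fully together, and only then swing the gate out past its click-stop until it stands about square to the guard's front. The gate springs back when let go, so finish while still holding it wide open, at rest, with the gripper. Leave the jar, the brass weight and the mug where they stand.

Things in the scene. Friction and masses are not known exactly. Their poses are not given: they have to be found in the camera images.
- guard: Bench-top guard of aluminium profile and clear panels, 320 mm wide (its y), 200 deep (its x), 150 tall, fixed to the bench; its turn about z varies. Origin on the bench under the middle of its front face; +x points from the front into the box, +y to the hinge side. A flat rail 60 mm deep along the front top edge, 150 mm above the bench, carries both catches. The gate closes the front face.
- red_catch_mid (a point): Middle of the red squeeze catch, 20 mm above the rail (170 mm above the bench), halfway between its two upright tabs, which face each other along this point's y (the guard's y). Each tab is 8 mm thick, 22 mm long along x and rises 5 to 32 mm above the rail; 44 mm over their outer faces as found, 28 when fully squeezed. Prongs from the tabs hook the gate's top edge. Red and yellow may swap places.
- yellow_catch_mid (a point): Middle of the yellow squeeze catch; exactly like the red one but yellow, 100 mm from it along the guard's y, on either side of it. Nothing else stands on the rail within 25 mm of the tabs' outer faces.
- red_catch (a joint): How far each red tab has moved inwards, m: 0 as found, 0.008 fully squeezed (gate unhooked). The two tabs of a catch move together, take about 5 N on each tab to squeeze, and stay where they are left (no spring back).
- yellow_catch (a joint): How far each yellow tab has moved inwards, m: 0 as found, 0.008 fully squeezed (gate unhooked); behaves like the red one.
- gate_handle (a point): Grip centre of the gate's handle: a round upright black post 18 mm in diameter, fixed to the gate, its top 22 mm above this point, which is 163 mm above the bench. The bracket joining it to the gate begins 39 mm below this point. Shut, the post stands 50 mm in front of the gate's mid-plane and 170 mm from the hinge axis along the gate. The point turns with the gate.
- gate_hinge (a point): Point on the gate's upright hinge axis, at the height of the guard's top (150 mm), near the guard's front left corner as seen from the robot.
- gate (a joint): Gate angle, rad: 0 shut, grows as it swings out towards the robot (clockwise from above) about gate_hinge, stop at 1.75. Gate 280 mm long, 30 to 150 mm above the bench, 10 mm thick, about 0.5 kg, damped. A spring pulls it shut with 2 to 3 N at the handle; a detent between about 0.45 and 0.85 rad takes up to 5 N more. Let go beyond it, the gate springs back to the detent.
- jar: Amber jar with a blue cap, 56 mm across, 85 mm tall, standing right of the guard's front; origin under its centre. To be left alone.
- weight: Brass balance weight with a knob, 44 mm across, 56 mm tall, standing right of the guard; origin under its centre. To be left alone.
- mug: Blue mug, 76 mm across, 90 mm tall, standing left of the guard; origin under its centre. To be left alone.

How it is judged:
On the way, in this order (a step that is already met when the one before it is completed fails the run):
1. the red catch is fully squeezed while the yellow one is not (value of joint red_catch above 0.006 m and value of joint yellow_catch below 0.003 m), for 0.1 s.
2. the yellow catch is fully squeezed too, the gate still shut (value of joint each of yellow_catch, red_catch above 0.006 m and value of joint gate below 0.12 rad), for 0.1 s.
3. the gate has swung past its detent (value of joint gate above 0.95 rad), for 0.1 s.
At the end, for the whole second after the job is handed in: The gate stands open by more than 1.3 rad (75 degrees), at rest (under 0.05 rad/s), held there by the gripper's fingers (more than 0.5 N) and not propped on the jar, weight or mug; both catches are still squeezed by more than 6 of their 8 mm (value of joint gate above 1.3 rad and velocity of joint gate between -0.05 and 0.05 rad/s and contact force between the fingers and gate above 0.5 N and contact force between each of jar, weight, mug and gate below 0.1 N and value of joint each of red_catch, yellow_catch above 0.006 m); the arm keeps its last pose, push and grip.
It fails at once if the yellow catch was squeezed before the red one (value of joint yellow_catch above 0.004 m and value of joint red_catch below 0.006 m).
It fails at once if the jar was moved or tipped (distance of jar from where it was at the start of the episode above 0.02 m or angle between jar's own z axis and vertical above 0.3 rad).
It fails at once if the weight was moved or tipped (distance of weight from where it was at the start of the episode above 0.02 m or angle between weight's own z axis and vertical above 0.3 rad).
It fails at once if the mug was moved or tipped (distance of mug from where it was at the start of the episode above 0.02 m or angle between mug's own z axis and vertical above 0.3 rad).
It also fails if it takes over 53 s, if anything falls off the work surface, if the arm or the gripper's body presses on something with over 40 N, if the wrist force passes 120 N, or if a joint passes its speed limit or range.

## Working session

There is one attempt and no reset: what is moved stays moved. The work goes in short steps, Python scripts to look and compute and a shell command to move; the robot and the scene stay as the last step left them, time stands still between calls to the robot, and variables do not carry over. Pictures are saved under pics/ and viewed, about 8 in all and at most 12, crops included, and the job is handed in when it is done.

```bash
mkdir -p pics; ls; python3 - <<'E'
from plant import sensors, grab_frame, camera_info
import cv2, numpy as np
np.set_printoptions(precision=4,suppress=True)
s=sensors.sense(); print(s['t'],s['eef_pos'],s['orientation'],s['finger_gap'],s['force'])
for n in("scene","top"):
    im=grab_frame(n); cv2.imwrite(f'pics/{n}1.png',im[...,::-1]); c=camera_info(n); print({k:(np.array(v)) for k,v in c.items()})
E
```

```text
pics
0.0 [0.26   0.5951 0.1847] [-0.6424 -3.075   0.0028] 0.0919166760973986 [ 0.4452 -0.4965 -0.398 ]
{'fx': array(543.0907), 'fy': array(543.0907), 'cx': array(319.9266), 'cy': array(237.9041), 'pose': array([[-0.6742, -0.6157,  0.408 ,  1.05  ],
       [ 0.7385, -0.5544,  0.3838,  0.3802],
       [-0.0101,  0.56  ,  0.8284,  0.9704],
       [ 0.    ,  0.    ,  0.    ,  1.    ]])}
{'fx': array(623.3146), 'fy': array(623.3146), 'cx': array(317.7792), 'cy': array(229.6212), 'pose': array([[-0.0265,  0.9942, -0.104 ,  0.4916],
       [-0.9995, -0.0246,  0.0195,  0.0096],
       [ 0.0168,  0.1045,  0.9944,  1.2727],
       [ 0.    ,  0.    ,  0.    ,  1.    ]])}
```

View pics/top1.png

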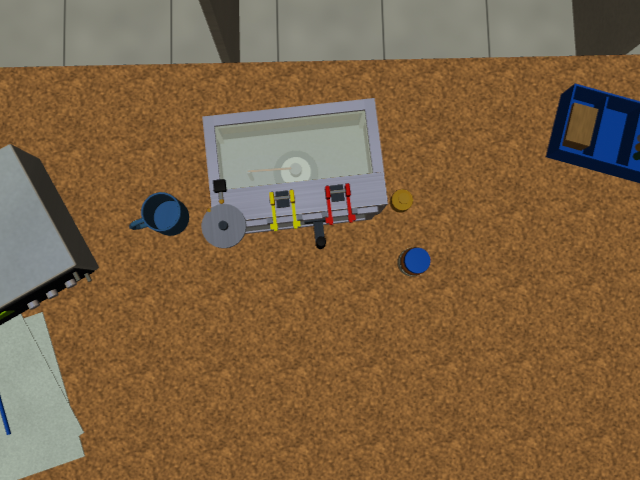

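View pics/scene1.png

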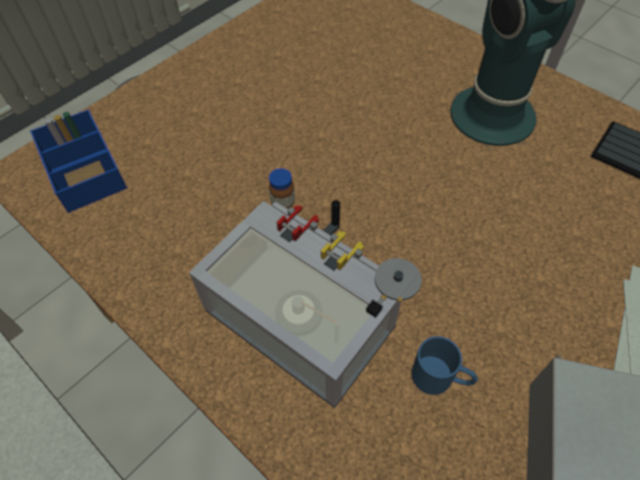

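```bash
python3 - <<'E'
import cv2
a=cv2.imread('pics/top1.png')[150:270,190:350]; b=cv2.imread('pics/scene1.png')[180:340,250:450]
cv2.imwrite('pics/c1.png',cv2.resize(a,None,fx=5,fy=5,interpolation=cv2.INTER_CUBIC))
cv2.imwrite('pics/c2.png',cv2.resize(b,None,fx=3.75,fy=3.75,interpolation=cv2.INTER_CUBIC))
E
```

```text
(no output)
```

View pics/c1.png

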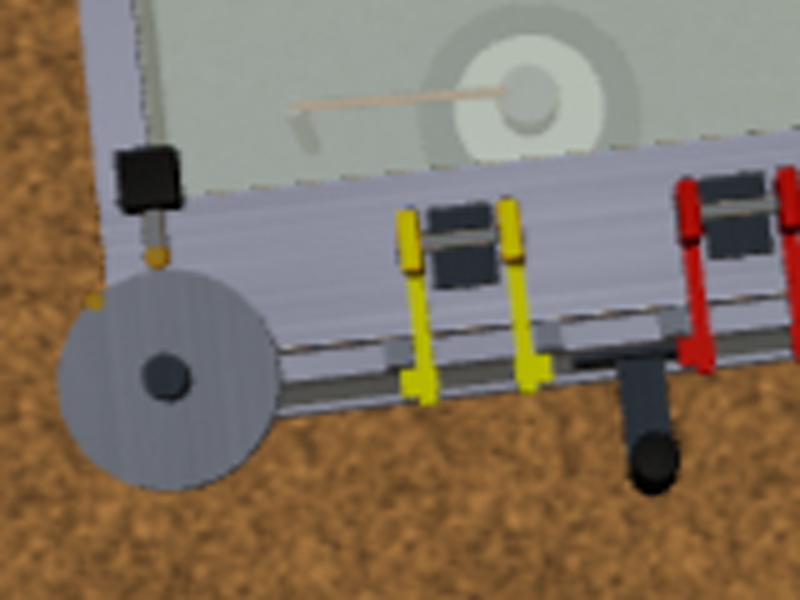

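View pics/c2.png

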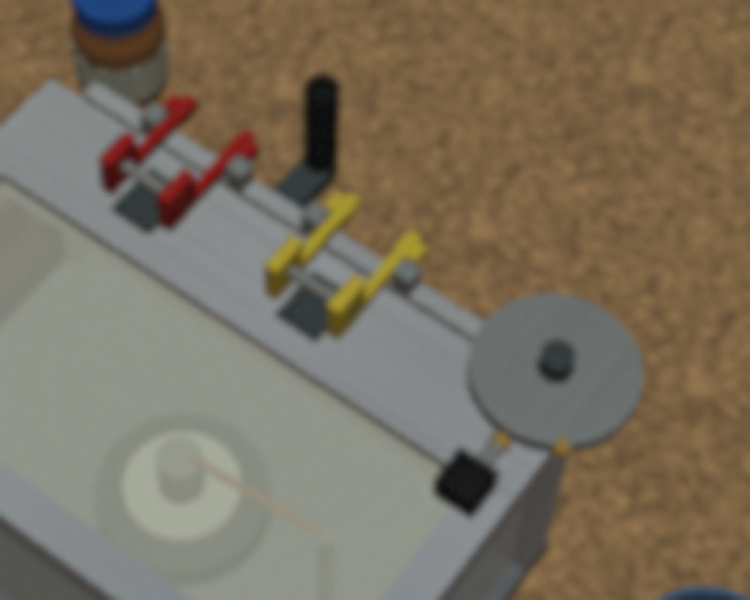

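```bash
cat > h.py <<'E'
import numpy as np
from plant import camera_info
np.set_printoptions(precision=4,suppress=True)
def ray(n,u,v,c=None):
    c=c or camera_info(n); P=np.array(c['pose'])
    return P[:3,3],P[:3,:3]@np.array([(u-c['cx'])/c['fx'],-(v-c['cy'])/c['fy'],-1])
def at(n,u,v,z,c=None):
    o,d=ray(n,u,v,c); return o+d*(z-o[2])/d[2]
def tri(a,b):
    (o,d),(p,e)=ray('top',*a),ray('scene',*b)
    t=np.linalg.lstsq(np.c_[d,-e],p-o,rcond=None)[0]; x,y=o+d*t[0],p+e*t[1]
    return (x+y)/2,np.linalg.norm(x-y)
E
python3 - <<'E'
from h import *
T=lambda u,v:(190+u/5,150+v/5); S=lambda u,v:(250+u/3.75,180+v/3.75)
r=at('top',*T(738.5,205),.182);y=at('top',*T(460.5,234),.182);h=at('top',*T(655,460),.185)
print('top r,y,h',r,y,h, np.linalg.norm(r-y))
d=y-r;yaw=np.arctan2(-d[0],d[1]);print('yaw',yaw)
# scene: tab tops mid
rs=at('scene',*S(146,160),.182);ys=at('scene',*S(313,265),.182);hs=at('scene',*S(322,84),.185)
print('scene',rs,ys,hs)
print('disc',tri(T(167,372),S(557,348)))
print('block',tri(T(150,178),S(467,480)))
for n,u,v,z in(('jar',417,260,.085),('wt',402,200,.05),('mug',167,214,.09)):print(n,at('top',u,v,z))
ex=np.array([np.cos(yaw),np.sin(yaw)]);ey=np.array([-ex[1],ex[0]])
hin=h[:2]+ex*.05+ey*.17;print('hinge',hin)
for q in np.arange(0,1.7,.1):
    c,s=np.cos(-q),np.sin(-q);print(round(q,1),hin+np.array([[c,-s],[s,c]])@(h[:2]-hin))
E
```

```text
top r,y,h [ 0.6737 -0.0489  0.182 ] [0.6656 0.0498 0.182 ] [ 0.5835 -0.0168  0.185 ] 0.09896622426734553
yaw 0.08139186665516483
scene [ 0.6745 -0.0484  0.182 ] [0.6657 0.0502 0.182 ] [ 0.5859 -0.0148  0.185 ]
disc (array([0.6199, 0.1563, 0.1701]), np.float64(0.002180254215163938))
block (array([0.6924, 0.1639, 0.1551]), np.float64(0.0027131808888904343))
jar [ 0.5528 -0.2017  0.085 ]
wt [ 0.6746 -0.1832  0.05  ]
mug [0.6524 0.2729 0.09  ]
hinge [0.6195 0.1568]
0.0 [ 0.5835 -0.0168]
0.1 [ 0.5663 -0.0123]
0.2 [ 0.5497 -0.0061]
0.3 [0.5338 0.0016]
0.4 [0.5188 0.011 ]
0.5 [0.5047 0.0218]
0.6 [0.4918 0.0339]
0.7 [0.4802 0.0473]
0.8 [0.4699 0.0617]
0.9 [0.4612 0.0771]
1.0 [0.454  0.0933]
1.1 [0.4485 0.1101]
1.2 [0.4447 0.1274]
1.3 [0.4427 0.145 ]
1.4 [0.4424 0.1628]
1.5 [0.4439 0.1804]
1.6 [0.4471 0.1978]
```

```bash
python3 -m pendant '-0.4 .015 -.025 .0125 0 0 .0493;-0.4 .0207 -.0322 .0125 0 0 .0493;-0.4 .0207 -.0322 .0125 0 0 .0493;-0.4 .0207 -.0322 .0125 0 0 .0493;-0.4 .0207 -.0322 .0125 0 0 .0493;-0.4 .0207 -.0322 .0125 0 0 .0493;-0.4 .0207 -.0322 .0125 0 0 .0493;-0.4 .0207 -.0322 .0125 0 0 .0493;-0.4 .0207 -.0322 0 0 0 .0493;-0.4 .0207 -.0322 0 0 0 .0493' 25
python3 -m pendant '-0.4 .0207 -.0322 0 0 0 0;-0.4 .0207 -.0322 0 0 0 0;-0.4 .0207 -.0322 0 0 0 0;-0.4 .0207 -.0322 0 0 0 0;-0.4 .0207 -.0322 0 0 0 0;-0.4 .0207 -.0322 0 0 0 0;-0.4 .0207 -.0322 0 0 0 0;-0.4 .0207 -.0322 0 0 0 0;-0.4 .0207 -.0322 0 0 0 0;-0.4 .0207 -.0322 0 0 0 0'
python3 - <<'E'
from h import *
from plant import sensors
from scipy.spatial.transform import Rotation as R
s=sensors.sense();M=R.from_rotvec(s['orientation']).as_matrix()
print(M,np.degrees(np.arctan2(M[1,1],M[0,1])),s['joint_pos'])
E
```

```text
t: 1.35
eef_pos: [0.4619, 0.2796, 0.2856]
orientation: [0.13, -3.139, 0.0]
force: [-0.1, -0.3, -0.1]
finger_gap: 0.0642
t: 2.6
eef_pos: [0.6688, -0.0421, 0.2851]
orientation: [0.128, -3.138, -0.0]
force: [0.9, 0.1, -0.1]
finger_gap: 0.0641
[[-0.9967 -0.0812 -0.0009]
 [-0.0812  0.9967  0.0001]
 [ 0.0008  0.0002 -1.    ]] 94.65948195813682 [-0.1848  0.4319  0.2834  1.4468 -0.1225  1.2811  1.7611]
```

```bash
python3 -m pendant '-0.4 .005 -.0066 0 0 0 0;-0.4 0 0 -.02 0 0 0;-0.4 0 0 -.02 0 0 0;-0.4 0 0 -.02 0 0 0;-0.4 0 0 -.01 0 0 0;-0.4 0 0 0 0 0 0;-0.4 0 0 0 0 0 0;-0.4 0 0 0 0 0 0;-0.4 0 0 0 0 0 0;-0.4 0 0 0 0 0 0'
python3 - <<'E'
from plant import grab_frame
import cv2
from h import *
c=camera_info('wrist')
cv2.imwrite('pics/w1.png',grab_frame('wrist')[...,::-1])
P=np.array(c['pose'])
for p in([.6738,-.0487,.182],[.666,.05,.182],[.5845,-.016,.185]):
    q=P[:3,:3].T@(np.array(p)-P[:3,3]);print(c['cx']+c['fx']*q[0]/-q[2],c['cy']-c['fy']*q[1]/-q[2])
E
```

```text
t: 3.85
eef_pos: [0.6736, -0.0478, 0.216]
orientation: [-0.127, 3.139, 0.0]
force: [-0.0, -0.3, 0.0]
finger_gap: 0.0645
322.29606918406796 257.6633408857759
458.9709844134227 257.9989822878285
384.2656644234188 132.53494124343626
```

View pics/w1.png

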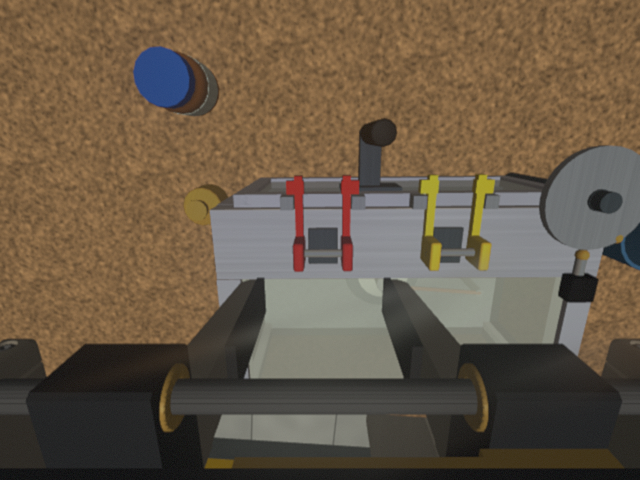

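The wrist picture shows the red tabs at (299,257) and (347,256), the yellow tabs at (433,256) and (484,256), and the post top at (382,131). All are within 2 px of my predictions, so I'll go down and squeeze red.

```bash
python3 -m pendant '-0.4 0 -.001 -.012 0 0 0;-0.4 0 0 -.012 0 0 0;-0.4 0 0 -.012 0 0 0;-0.4 0 0 -.01 0 0 0;-0.4 0 0 -.01 0 0 0;-0.4 0 0 0 0 0 0;-0.4 0 0 0 0 0 0;0 0 0 0 0 0 0;0.3 0 0 0 0 0 0;0.4 0 0 0 0 0 0' 25
python3 -m pendant '0.5 0 0 0 0 0 0;0.6 0 0 0 0 0 0;0.7 0 0 0 0 0 0;0.7 0 0 0 0 0 0;0.7 0 0 0 0 0 0;0.7 0 0 0 0 0 0;0.7 0 0 0 0 0 0;0.7 0 0 0 0 0 0;0.7 0 0 0 0 0 0;0.7 0 0 0 0 0 0'
```

```text
t: 5.15
eef_pos: [0.6736, -0.0488, 0.1599]
orientation: [-0.127, 3.139, 0.0]
force: [-0.3, 0.2, -0.7]
finger_gap: 0.0366
t: 6.4
eef_pos: [0.6735, -0.0487, 0.1597]
orientation: [0.127, -3.139, -0.0]
force: [-0.3, -0.6, -0.5]
finger_gap: 0.0139
```

```bash
python3 - <<'E'
from plant import grab_frame
import cv2
from h import *
c=camera_info('wrist')
a=grab_frame('wrist')[...,::-1];b=grab_frame('scene')[180:300,270:370,::-1]
cv2.imwrite('pics/w2.png',np.hstack([cv2.resize(a[100:460,150:550],(500,450)),cv2.resize(b,(300,360)).copy() if 0 else cv2.copyMakeBorder(cv2.resize(b,(300,360)),0,90,0,0,0)]))
E
```

```text
(no output)
```

View pics/w2.png

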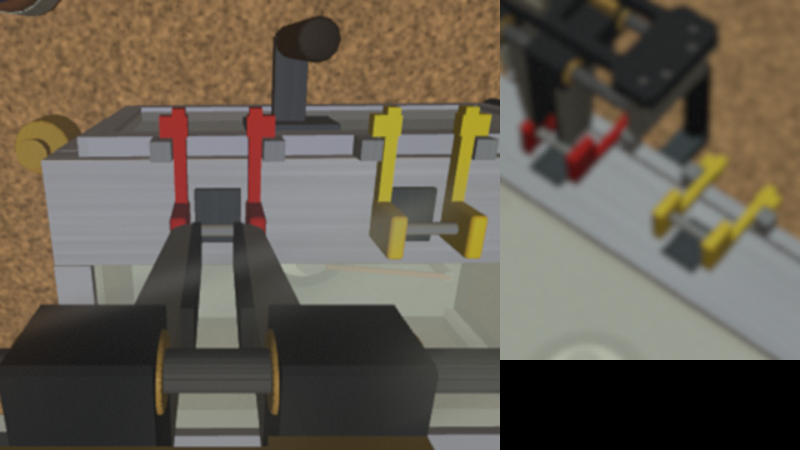

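```bash
python3 - <<'E'
from h import *
from plant import sensors
from scipy.spatial.transform import Rotation as R
s=sensors.sense();M=R.from_rotvec(s['orientation']).as_matrix();e=np.array(s['eef_pos'])
print(e,s['finger_gap'],s['joint_torque'],s['force'])
c=camera_info('wrist');P=np.array(c['pose']);print(P,c['fx'])
def pr(n,p):
    c=camera_info(n);P=np.array(c['pose']);q=P[:3,:3].T@(np.array(p)-P[:3,3]);return np.array([c['cx']+c['fx']*q[0]/-q[2],c['cy']-c['fy']*q[1]/-q[2]])
f=lambda p:((pr('wrist',p)-[150,100])*1.25, (pr('scene',p)-[270,180])*3+[500,0])
for x in(-.01,0,.01):
  for y in(-.007,.007):
    for z in(0,-.019): print(x,y,z,*f(e+M@[x,y,z]))
print('tab yellow top', *f([.6656,.05+.018,.182]))
E
```

```text
[ 0.6735 -0.0488  0.1597] 0.013668267524589632 [ -0.0008 -54.299    3.9047 -23.7656   0.0378   0.0721  -0.    ] [-0.1014 -0.3167  0.0565]
[[-0.0814 -0.9531 -0.2914  0.59  ]
 [ 0.9967 -0.0779 -0.0236 -0.0556]
 [-0.0002 -0.2924  0.9563  0.358 ]
 [ 0.      0.      0.      1.    ]] 340.5922927570945
-0.01 -0.007 0 [203.1865 237.9129] [540.1991 153.1257]
-0.01 -0.007 -0.019 [201.936  255.4672] [538.1015 134.9607]
-0.01 0.007 0 [230.6391 237.9253] [557.9987 164.6869]
-0.01 0.007 -0.019 [231.8958 255.4809] [556.1801 146.618 ]
0 -0.007 0 [203.0088 219.7518] [550.7334 142.4045]
0 -0.007 -0.019 [201.7231 235.8846] [548.815  124.1481]
0 0.007 0 [230.8361 219.7643] [568.5064 153.8613]
0 0.007 -0.019 [232.1298 235.8983] [566.8662 135.6985]
0.01 -0.007 0 [202.8261 201.088 ] [561.1753 131.7775]
0.01 -0.007 -0.019 [201.5038 215.7089] [559.4329 113.432 ]
0.01 0.007 0 [231.0385 201.1005] [578.9213 143.1312]
0.01 0.007 -0.019 [232.3708 215.7227] [577.4564 124.8768]
tab yellow top [474.7309 242.3421] [713.8305 229.4872]
```

```bash
python3 - <<'E'
from plant import grab_frame
import cv2
from h import *
b=grab_frame('scene')[180:250,265:345,::-1];a=grab_frame('top')[170:250,300:370,::-1]
cv2.imwrite('pics/s2.png',np.hstack([cv2.resize(b,(480,420),interpolation=cv2.INTER_CUBIC),cv2.resize(a,(320,420),interpolation=cv2.INTER_CUBIC)]))
E
```

```text
(no output)
```

View pics/s2.png

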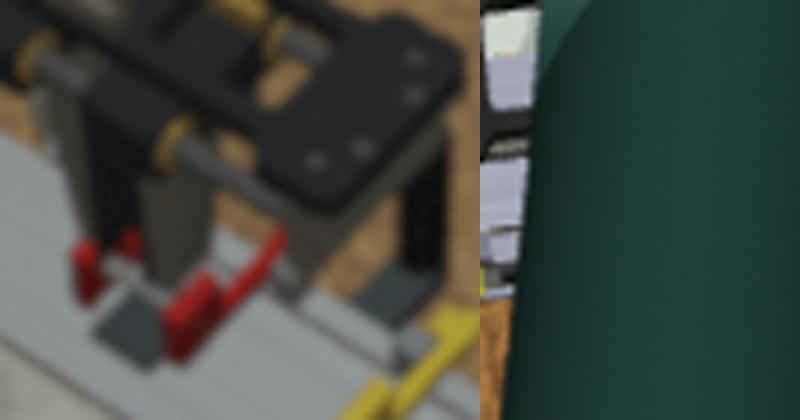

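```bash
python3 -m pendant '0.7 0 0 .01 0 0 0;0.7 0 0 .01 0 0 0;0.7 0 0 .01 0 0 0;0.7 0 0 .01 0 0 0;-.4 0 0 0 0 0 0;-.4 0 0 0 0 0 0;-.4 0 0 0 0 0 0;-.4 0 0 0 0 0 0;-.4 0 0 0 0 0 0;-.4 0 0 0 0 0 0'
python3 - <<'E'
from plant import grab_frame, sensors
import cv2
from h import *
from scipy.spatial.transform import Rotation as R
s=sensors.sense();M=R.from_rotvec(s['orientation']).as_matrix();e=np.array(s['eef_pos']);g=s['finger_gap']/2
def pr(n,p):
    c=camera_info(n);P=np.array(c['pose']);q=P[:3,:3].T@(np.array(p)-P[:3,3]);return np.array([c['cx']+c['fx']*q[0]/-q[2],c['cy']-c['fy']*q[1]/-q[2]])
def mk(n,r0,r1,c0,c1,k):
    a=cv2.resize(grab_frame(n)[r0:r1,c0:c1,::-1],None,fx=k,fy=k,interpolation=cv2.INTER_CUBIC)
    for x in(-.01,.01):
        for y in(-g,g):
            for z,col in((0,(255,255,0)),(-.02,(255,0,255))):
                u=(pr(n,e+M@[x,y,z])-[c0,r0])*k;cv2.circle(a,tuple(int(round(i)) for i in u),2,col,-1)
    return a
a=mk('scene',150,250,260,345,5);b=mk('wrist',130,380,200,450,1.5)
b=cv2.copyMakeBorder(b,0,500-b.shape[0],0,0,0);cv2.imwrite('pics/s3.png',np.hstack([a,b]));print(a.shape,b.shape)
E
```

```text
t: 7.85
eef_pos: [0.6735, -0.0487, 0.1996]
orientation: [0.127, -3.139, -0.0]
force: [-0.3, 0.1, -0.1]
finger_gap: 0.0644
(500, 425, 3) (500, 375, 3)
```

View pics/s3.png

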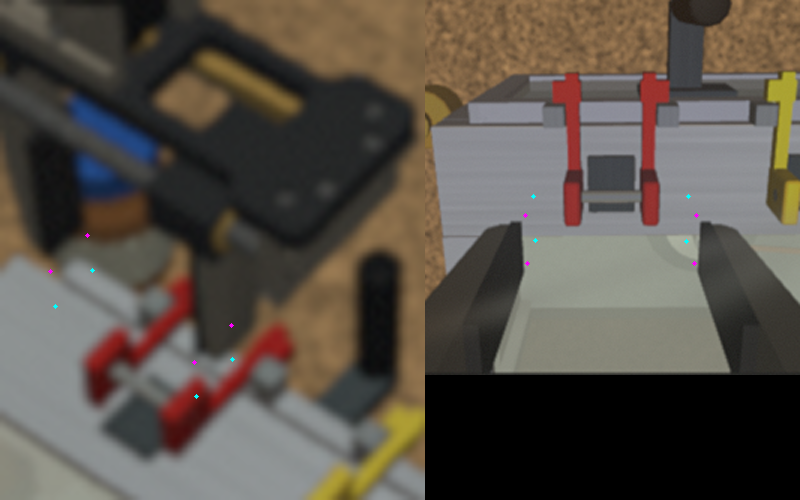

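Red tabs have not moved. In both views the real fingertips sit about 20–25 mm higher than the reported TCP, so the jaws closed above the tabs. I'll go that much lower and watch the force.

```bash
python3 -m pendant '-.4 0 0 -.015 0 0 0;-.4 0 0 -.015 0 0 0;-.4 0 0 -.01 0 0 0;-.4 0 0 -.007 0 0 0;-.4 0 0 -.006 0 0 0;-.4 0 0 -.004 0 0 0;-.4 0 0 -.003 0 0 0;-.4 0 0 -.002 0 0 0;-.4 0 0 0 0 0 0;-.4 0 0 0 0 0 0'
python3 -m pendant '0 0 0 0 0 0 0;.2 0 0 0 0 0 0;.4 0 0 0 0 0 0;.5 0 0 0 0 0 0;.6 0 0 0 0 0 0;.6 0 0 0 0 0 0;.6 0 0 0 0 0 0;.6 0 0 0 0 0 0;.6 0 0 0 0 0 0;.6 0 0 0 0 0 0' 25
```

```text
t: 9.2
eef_pos: [0.6736, -0.0488, 0.1379]
orientation: [-0.127, 3.139, -0.0]
force: [-0.0, -0.3, 0.7]
finger_gap: 0.0644
t: 10.45
eef_pos: [0.6736, -0.0485, 0.138]
orientation: [-0.128, 3.139, 0.001]
force: [-2.7, 1.8, 6.0]
finger_gap: 0.027
```

```bash
python3 -m pendant '-.4 0 0 0 0 0 0;-.4 0 0 0 0 0 0;-.4 0 0 0 0 0 0;-.4 0 0 .015 0 0 0;-.4 0 0 .02 0 0 0;-.4 0 0 .02 0 0 0;-.4 -.002 .025 0 0 0 0;-.4 -.002 .025 0 0 0 0;-.4 -.002 .025 0 0 0 0;-.4 -.002 .024 0 0 0 0'
python3 - <<'E'
from plant import grab_frame
import cv2
from h import *
a=cv2.resize(grab_frame('wrist')[200:440,120:520,::-1],None,fx=2,fy=2);cv2.imwrite('pics/w4.png',a)
E
```

```text
t: 11.7
eef_pos: [0.6659, 0.0512, 0.1945]
orientation: [-0.128, 3.137, 0.001]
force: [0.6, 0.3, 0.3]
finger_gap: 0.0641
```

View pics/w4.png

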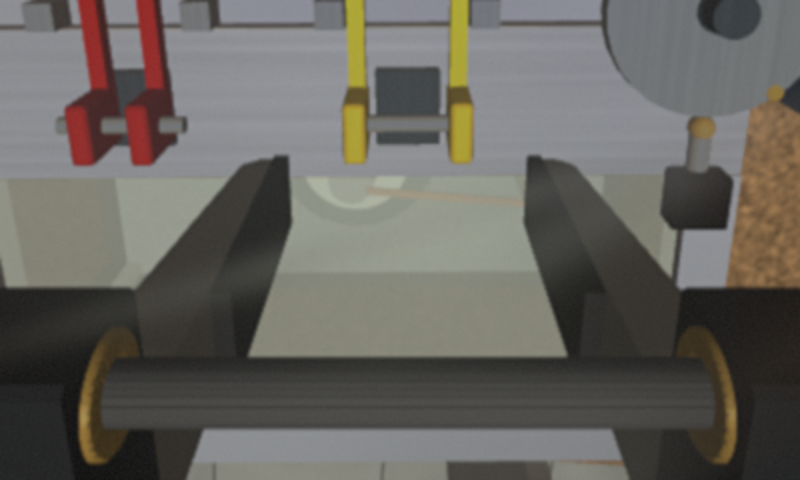

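The red tabs are now squeezed: 62 px apart against 106 px for yellow. The jaws are centred on yellow (408 px).

```bash
python3 -m pendant '-.4 0 -.001 -.015 0 0 0;-.4 0 0 -.015 0 0 0;-.4 0 0 -.01 0 0 0;-.4 0 0 -.006 0 0 0;-.4 0 0 -.005 0 0 0;-.4 0 0 -.003 0 0 0;-.4 0 0 -.0025 0 0 0;-.4 0 0 0 0 0 0;-.4 0 0 0 0 0 0;0 0 0 0 0 0 0'
python3 -m pendant '.2 0 0 0 0 0 0;.2 0 0 0 0 0 0;.4 0 0 0 0 0 0;.5 0 0 0 0 0 0;.6 0 0 0 0 0 0;.6 0 0 0 0 0 0;.6 0 0 0 0 0 0;.6 0 0 0 0 0 0;.6 0 0 0 0 0 0;.6 0 0 0 0 0 0' 25
```

```text
t: 13.0
eef_pos: [0.6656, 0.0493, 0.1364]
orientation: [-0.127, 3.139, 0.0]
force: [0.8, -0.5, 0.1]
finger_gap: 0.0565
t: 14.25
eef_pos: [0.6654, 0.0512, 0.1365]
orientation: [-0.13, 3.139, 0.003]
force: [-1.9, 4.9, 2.1]
finger_gap: 0.0273
```

```bash
python3 -m pendant '-.4 0 0 0 0 0 0;-.4 0 0 0 0 0 0;-.4 0 0 0 0 0 0;-.4 0 0 .02 0 0 0;-.4 0 0 .025 0 0 0;-.4 0 0 .02 0 0 0;-.4 -.02 -.016 0 0 0 0;-.4 -.02 -.016 0 0 0 0;-.4 -.02 -.017 0 0 0 0;-.4 -.021 -.017 0 0 0 0'
python3 - <<'E'
from plant import grab_frame
import cv2
from h import *
a=cv2.resize(grab_frame('wrist')[:,:,::-1],None,fx=1.25,fy=1.25);cv2.imwrite('pics/w5.png',a)
E
```

```text
t: 15.5
eef_pos: [0.5842, -0.0174, 0.2024]
orientation: [-0.127, 3.138, -0.0]
force: [0.7, -0.7, 0.3]
finger_gap: 0.0642
```

View pics/w5.png

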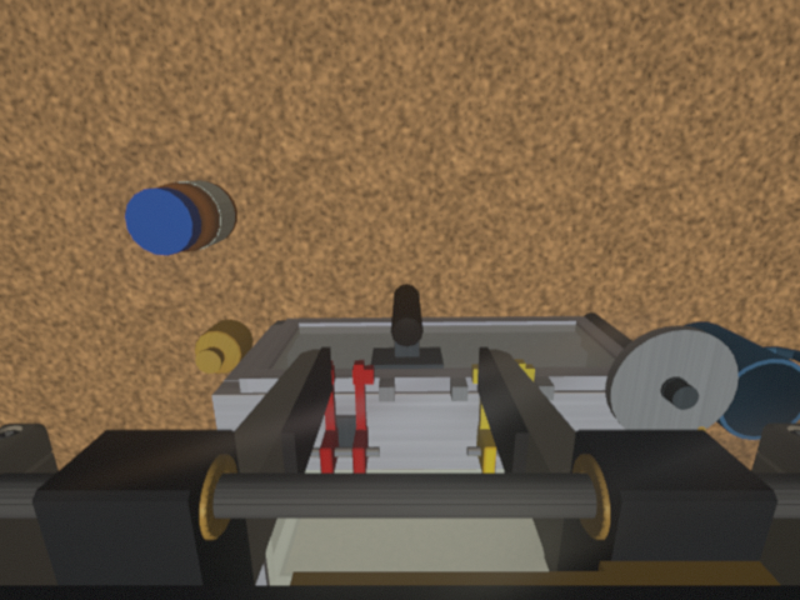

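```bash
python3 -m pendant '-.4 .0005 .001 -.02 0 0 0;-.4 0 0 -.02 0 0 0;-.4 0 0 -.015 0 0 0;-.4 0 0 -.01 0 0 0;-.4 0 0 -.006 0 0 0;-.4 0 0 -.004 0 0 0;-.4 0 0 0 0 0 0;-.4 0 0 0 0 0 0;.2 0 0 0 0 0 0;.4 0 0 0 0 0 0' 38
python3 -m pendant '.6 0 0 0 0 0 0;.8 0 0 0 0 0 0;1 0 0 0 0 0 0;1 0 0 0 0 0 0;1 0 0 0 0 0 0;1 0 0 0 0 0 0;1 0 0 0 0 0 0;1 0 0 0 0 0 0;1 0 0 0 0 0 0;1 0 0 0 0 0 0'
```

```text
t: 16.8
eef_pos: [0.5852, -0.0157, 0.1264]
orientation: [-0.127, 3.139, 0.0]
force: [-0.6, 0.0, 0.1]
finger_gap: 0.0464
t: 18.05
eef_pos: [0.585, -0.0162, 0.1262]
orientation: [-0.127, 3.139, -0.001]
force: [0.7, -3.6, -0.5]
finger_gap: 0.0169
```

```bash
python3 -m pendant '1 -.0087 .002 0 0 0 -.05;1 -.0086 .0024 0 0 0 -.05;1 -.0084 .003 0 0 0 -.05;1 -.0082 .0032 0 0 0 -.05;1 -.008 .0037 0 0 0 -.05;1 -.0078 .004 0 0 0 -.05;1 -.0076 .0045 0 0 0 -.05;1 -.0074 .0049 0 0 0 -.05;1 -.0072 .0053 0 0 0 -.05;1 -.0069 .0055 0 0 0 -.05'
```

```text
t: 19.3
eef_pos: [0.5057, 0.022, 0.1262]
orientation: [-0.656, -3.072, 0.001]
force: [0.7, -4.3, -0.2]
finger_gap: 0.0173
```

```bash
python3 -m pendant '1 -.0129 .0121 0 0 0 -.1;1 -.0116 .0134 0 0 0 -.1;1 -.0103 .0144 0 0 0 -.1;1 -.0087 .0154 0 0 0 -.1;1 -.0072 .0162 0 0 0 -.1;1 -.0055 .0168 0 0 0 -.1;1 -.0038 .0173 0 0 0 -.1;1 -.002 .0176 0 0 0 -.1;1 0 0 0 0 0 0;1 0 0 0 0 0 0'
```

```text
t: 20.55
eef_pos: [0.443, 0.1454, 0.1261]
orientation: [-1.795, -2.576, 0.003]
force: [-3.9, -2.9, 3.9]
finger_gap: 0.0172
```

```bash
python3 -m pendant '1 -.0003 .0178 0 0 0 -.1;1 .0015 .0176 0 0 0 -.1;1 .0012 .0087 0 0 0 -.05;1 0 0 0 0 0 0;1 0 0 0 0 0 0;1 0 0 0 0 0 0;1 0 0 0 0 0 0;1 0 0 0 0 0 0;1 0 0 0 0 0 0;1 0 0 0 0 0 0'
python3 - <<'E'
from plant import grab_frame,sensors
import cv2
from h import *
s=sensors.sense();print(s['force'],s['torque'],s['joint_velocities'],s['joint_pos'])
b=np.hstack([cv2.resize(grab_frame(n)[r:r+240,c:c+320,::-1],(400,300)) for n,r,c in(('scene',150,200),('top',90,130))])
w=grab_frame('wrist')[:,:,::-1];w=cv2.resize(w,(400,300))
cv2.imwrite('pics/f.png',np.vstack([b,np.hstack([w,w*0])]))
E
```

```text
t: 21.8
eef_pos: [0.4454, 0.1893, 0.1261]
orientation: [-2.102, -2.332, 0.003]
force: [-5.3, -1.7, 4.9]
finger_gap: 0.0171
[-5.3329 -1.6982  4.9155] [-0.4451  1.1657 -0.0522] [ 0.0006 -0.0004 -0.0002 -0.0012 -0.0014  0.0006 -0.0019] [-0.8642  0.2782  0.4607  2.0778 -0.1687  0.8227 -0.1997]
```

View pics/f.png

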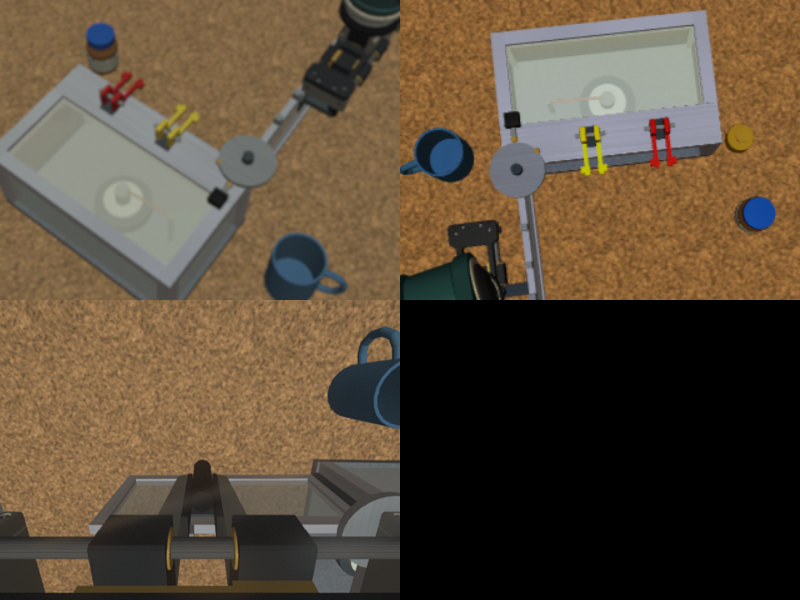

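The gate stands square to the guard at about 1.55 rad, with the post between the jaws. Both catches are squeezed, and the jar, weight and mug haven't moved. The arm is at rest, so I'm handing in.

```bash
python3 -c "
from plant import finish_job; print(finish_job())"
```

```text
the job is handed in; nothing more can be done
None
```

The guard is open and I handed the job in with the gripper still holding the gate. It took about 22 s of robot time, and the hand-in gave no verdict.

- **Order:** I squeezed red fully first, then yellow. Then I gripped the handle and swung the gate past the click-stop to about 1.55 rad, worked out from the gripper's position.
- **Last checks:**
  - The arm was at rest, with joint speeds at or below 0.002 rad/s.
  - The jaws were closed on the post at a reading of 17.1 mm, and the outside force on the tool was about 7 N.
  - The pictures showed the gate about square to the front and both catches squeezed. The jar, weight and mug looked undisturbed.
- **What went wrong:** My first squeeze on red closed above the tabs without touching them. The real fingertips sit about 20–25 mm higher than the reported tool point. I lowered the gripper by about 22 mm, and both squeezes then stopped at a reading of about 27 mm.
- **Disagreement:** The jaw opening reads about 1 mm small on known sizes: 27 against 28 mm on the catches, and 17 against 18 mm on the post.

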